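Open the cellar cooler's filter box and take out the used filter

TASK

Squeeze the two snap tabs on top of the filter box's cover together to unlatch it, lift the cover off and lay it flat, tabs up, in the middle of the cork mat. Then lift the used filter cartridge out of the box by its grip block and stand it upright on the floor of the small wooden crate, grip block up. Set both down without dropping them, let go, and leave everything else on the bench as it stands.

Things in the scene. Friction and masses are not known exactly. Their poses are not given: they have to be found in the camera images.
- housing: Grey open-topped filter box screwed to the bench, 160 (x) x 72 (y) x 95 mm high, floor 6 mm thick. Origin: centre of its underside. Screw feet reach 93 mm at both ends, a black 42 mm spigot 105 mm at +x. Along its two long sides the rim has an inward lip 6 mm high, under which the cover's catches hook; the opening between the lips is 150 x 54 mm.
- cover_grip (a point): Midway between the two upright snap tabs of the white cover, half-way up them; axes are the cover's (x along it, y from tab to tab, z up), at first parallel to the box's. Tabs: 30 mm wide (x), 5 mm thick, outer faces at y = +-26 mm (52 mm over both, 36 mm fully squeezed), tops 19 mm above this point, the cover's flat top 19 mm below. Pinch the outer faces across y; squeezed to the stops, they carry the cover.
- cover_rim (a point): Centre of the rim plane of the loose white clip-on cover (shallow cap, 160 x 72 mm, 16 mm high without tabs, 0.15 kg), 35 mm below the tabs' middle; it lies on the box's rim at first, 95 mm above the bench. Two end feet (x = +-60 mm, 50 mm wide in y) reach 18 mm below it and the catches 16 mm: lift straight up 25 mm before moving aside. Laid down it stands on the feet, this point 18 mm up.
- tab_left (a joint): Inward travel (m) of the cover's +y snap tab: 0 at rest (latched), 0.008 fully squeezed, against its stop. Sprung: 2 N at rest to 6 N at the stop. Its catch overlaps the box's lip by 4 mm and is free of it above about 0.005; squeeze to the stop. It springs back when let go.
- tab_right (a joint): The same for the cover's -y snap tab.
- cartridge_grip (a point): In the grip block of the used filter cartridge, on its axis; axes are the cartridge's, roughly parallel to the box's. Pleated paper in a black frame, 136 (x) x 48 (y) x 66 mm, 0.22 kg (varies), standing on the box's floor. Grip block on its top centre: 24 (x) x 14 (y) mm, top 13 mm above this point, foot 18 mm below. Point 84 mm above the underside, 5 mm below the box's rim. Best pinched across x.
- mat: Flat cork mat fixed on the bench, 220 (x) x 150 (y) x 4 mm. Origin: centre of its underside.
- crate: Small open wooden crate fixed on the bench, 230 (x) x 160 (y) x 70 mm high outside, walls and floor 8 mm. Origin: centre of its underside. Mat and crate lie on either side of the filter box, and may have changed places.
- bottle_a: Bystander: standing green glass bottle, 74 mm across, 240 mm tall; origin at its foot.
- bottle_b: Bystander: another standing green glass bottle, 74 mm across, 240 mm tall; origin at its foot.
- cup: Bystander: steel cup, 64 mm across, 75 mm tall; origin at its foot.
- jar: Bystander: jar with steel cap, 60 mm across, 75 mm tall; origin at its foot.
- bung: Bystander: conical cork bung, 54 mm across, 40 mm tall; origin at its foot.
- carton: Bystander: small cardboard carton, 70 x 100 x 50 mm; origin at its underside.
- gasket: Bystander: flat rubber gasket ring, 70 mm across, 8 mm thick; origin at its underside.
- screwdriver: Bystander: screwdriver lying on the bench; origin on it.
Mind the look-alikes: they are no part of the job. Of the things that look like the part that bears cover_grip, the middle-sized one is meant.

How it is judged:
By the outcome, as a careful person would: the job done as asked, in the order asked, and still so for the second after the job is handed in, with the robot touching nothing.
It also fails if it takes over 64 s, if anything falls off the work surface, if the arm or the gripper's body presses on something with over 40 N, if the wrist force passes 120 N, or if a joint passes its speed limit or range.

ROBOT

A 6-joint arm with a two-finger parallel gripper is mounted at the origin on the work surface. World frame = base frame: x ahead of the robot, y to its left, z up, the work surface at z = 0. Lengths are in m, angles in rad, forces in N, time in s.
With the tool pointing down it reaches from about 0.4 to 0.825 m from the base axis. Payload 7 kg.
Tool frame: the origin (TCP) lies at the centre of the arm's flange, where the gripper is bolted on; the fingertips stand 178 mm ahead of it and the grasp point (between the pads) lies 159 mm ahead of it; z points along the fingers, y is the direction in which the jaws open and shut (so a half turn about z gives the same grasp; the last joint's range is limited). The gripper opens to 88 mm and grips with 3 to 60 N. Pads are 19 mm wide; open, the fingers measure 130 mm over their backs; the gripper's body (78 mm by 193 mm) begins 47 mm behind the grasp point.
Start: joints at [1.636, 0.359, 0.012, 0, -1.224, -0.288], TCP at [0.149, 0.658, 0.405] pointing down, gripper open.
Joint ranges: [-3.07, 3.07], [-1.43, 2.12], [-1.02, 1.25], [-3.03, 1.67], [-3.05, -0], [-3.03, 3.03]. Speed limits (rad/s): [2.39, 2.39, 3.01, 3.14, 3.14, 3.14].

INTERFACE

Orientations are given as [roll, pitch, yaw] about the fixed x, y, z axes, in that order (R = Rz(yaw) Ry(pitch) Rx(roll)).
In Python, from station import * gives the robot as it stands.
- The arm moves only by the tool send_rows, never from a script. Its argument "motion" is a list of rows, each an object with "offset": the shift along the tool's x, y, z in cm, a list of three; "turn": the turn about the tool's z in degrees. In form: [{"offset": [x, y, z], "turn": turn}, ...]. A call has 1 to 8 rows; each row is the pose to reach, as a shift and turn from the pose commanded when the call began, along the tool's axes at that moment; what a row does not reach only later rows make up. A row lasts 1/10 s, in which the tool goes at most 50 mm and 8.59 degrees, less where a joint would pass 70% of its speed; a pose out of reach is approached as far as the arm can. A call with a gripper value outside its range is refused whole. "hand" is the opening, from -1 (shut) to 1 (fully open), set as the call begins (left out, the last holds). The fingers move at their own pace and stop on an object; "squeeze" is the grip in N (left out, the last holds). Time passes only in rows, so rows that repeat a pose let the fingers close. It gives the time, the measured TCP pose, the force and the opening at its end, in the units of the state.
- get_state(): the state, without advancing time (a new reading comes with each control period).
- grab_frame(name): name is "scene" or "top" or "wrist"; returns a dict with "frame" (400x640x3 uint8, blue, green, red), "range_z" (400x640 float32, m along the optical axis (not along the pixel's ray), 0 where there is no reading), "vertical_fov" (degrees; the focal length in pixels is half the picture's height over the tangent of half this angle, whatever the lens; pixels are square), "cx", "cy" (the principal point, pixels), "cam_to_world" (4x4, takes a point from camera to world coordinates). Camera axes: x right, y up, looking along -z (the intrinsics and any distortion apply to the point x, -y, -z); pixel columns grow to the right and rows downward; lengths in m; the calibration is good to about 2 mm. A picture is of the moment at which its call begins.
- job_done(): hands the job in, once; it reports no verdict.
The state is a dict: "t": time; "q": joint angles; "qd": joint speeds; "joint_efforts": joint torques, N m; "eef_pos": TCP position; "ee_rot": TCP orientation; "force": force on the tool from outside, world axes, zero at the start; "moment": the same for the moment, N m; "width": finger opening in m.
Only numpy, scipy, OpenCV 4.12 (cv2) and the standard library are available. Lean on these libraries where they do the work, as an engineer would, in place of code of your own. Each camera call takes 0.05 s, during which the arm holds its last target. There are 200 camera calls.

## Working session

There is one attempt and no reset: what is moved stays moved. The work goes in short steps, Python scripts to look and compute and a tool call to move; the robot and the scene stay as the last step left them, time stands still between calls to the robot, and variables do not carry over. Pictures are saved under pics/ and viewed, about 8 in all and at most 12, crops included, and the job is handed in when it is done.

Besides the shell and the picture viewer there is one more tool, called after "Emit:" in YAML: its name, and indented under it one key for each argument. send_rows: Moves the arm, as the interface text tells. Its arguments: {"type":"object","properties":{"motion":{"type":"array"},"hand":{"type":"number"},"squeeze":{"type":"number"}},"required":["motion"]}

```bash
ls; mkdir -p pics; cat > h.py <<'E'
from station import *
import numpy as np, cv2
def grab(n):
    d=grab_frame(n); np.savez('pics/_%s.npz'%n,**{k:np.asarray(v) for k,v in d.items()}); return d
def load(n): return dict(np.load('pics/_%s.npz'%n))
def cloud(d):
    H,W=d['range_z'].shape; f=H/2/np.tan(np.radians(float(d['vertical_fov']))/2)
    v,u=np.mgrid[:H,:W]; z=d['range_z']
    p=np.stack([(u-float(d['cx']))/f*z,-(v-float(d['cy']))/f*z,-z],-1)
    T=d['cam_to_world']; w=p@T[:3,:3].T+T[:3,3]; w[z==0]=np.nan; return w
E
python3 - <<'E'
from h import *
print(get_state())
for n in('top','scene'):
    d=grab(n); cv2.imwrite('pics/%s1.png'%n,d['frame'])
    print(n,{k:v for k,v in d.items() if k not in('frame','range_z')})
E
```

```text
pics
{'t': 0.0, 'q': array([ 1.63608263e+00,  3.59366461e-01,  1.10524650e-02, -3.75743099e-04,
       -1.22413690e+00, -2.88118413e-01]), 'qd': array([ 1.10807906e-03,  9.04196550e-05,  1.71992603e-04,  5.83389032e-04,
        1.08571394e-04, -2.19440705e-03]), 'joint_efforts': array([-9.23497246e-04, -5.82717991e+01,  2.93057799e+01,  6.99729323e+00,
        7.03147991e-03, -1.64432313e-04]), 'eef_pos': array([0.14911216, 0.65810671, 0.40372827]), 'ee_rot': array([ 3.13990591e+00, -1.31527374e-04, -2.22959954e-01]), 'force': array([-0.95210792, -0.16510311, -0.81750116]), 'moment': array([ 0.03628238, -0.01261982, -0.05853717]), 'width': 0.08755481313802604}
top {'vertical_fov': 46.75266989973916, 'cx': 320.19882505072917, 'cy': 196.07455666137847, 'cam_to_world': array([[-2.81906004e-02,  9.80542896e-01, -1.94270221e-01,
         2.49344238e-01],
       [-9.99602229e-01, -2.74934978e-02,  6.28420076e-03,
        -1.73133284e-02],
       [ 8.20760519e-04,  1.94370102e-01,  9.80927923e-01,
         1.31047249e+00],
       [ 0.00000000e+00,  0.00000000e+00,  0.00000000e+00,
         1.00000000e+00]])}
scene {'vertical_fov': 56.519481774136345, 'cx': 311.2078122229238, 'cy': 202.151716406683, 'cam_to_world': array([[-0.2068169 , -0.82998659,  0.51802415,  1.00818828],
       [ 0.97837325, -0.1735304 ,  0.11257432,  0.10517028],
       [-0.00354224,  0.53010325,  0.8479257 ,  0.9842432 ],
       [ 0.        ,  0.        ,  0.        ,  1.        ]])}
```

View pics/top1.png

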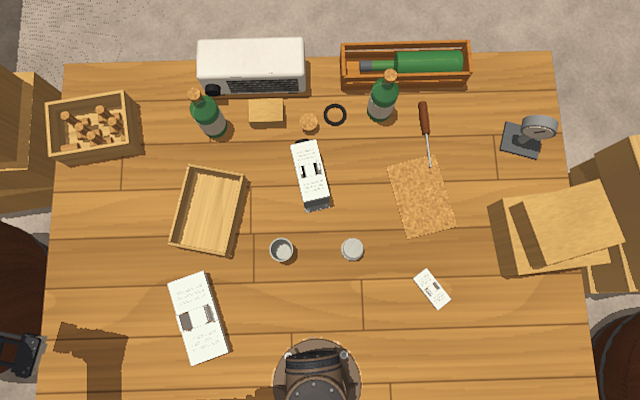

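View pics/scene1.png

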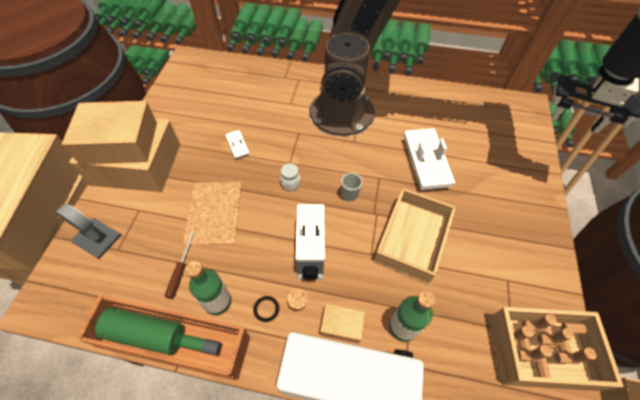

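The top view shows the box with the mid-sized cover at about (310,173), its tabs near (304,172) and (318,170), and the spigot at the far end (300,142). The crate is at (208,210) and the mat at (422,196). The look-alike covers are at (198,317), larger, and (432,288), smaller. I'll measure these with the depth data.

```bash
python3 - <<'E'
from h import *
for n in('top','scene'):
    d=load(n); w=cloud(d); r=d['frame'].astype(int)
    X,Y,Z=w[...,0],w[...,1],w[...,2]
    g=(X>0.2)&(X<0.9)&(abs(Y)<0.5)
    print(n,'table z', np.nanmedian(Z[g&(abs(Z)<.02)]))
    def rect(m,t):
        k=np.stack([X[m],Y[m]],-1).astype(np.float32)
        if len(k)<5: print(t,len(k));return
        c,s,a=cv2.minAreaRect(k); print(t,len(k),'rect',np.round(c,4),np.round(s,4),round(a,1),'med',np.round(np.median(k,0),4),'z',np.round(np.median(Z[m]),4))
    near=lambda x,y,R:np.hypot(X-x,Y-y)<R
    def pix(u,v): print(n,(u,v),np.round(w[v,u],4))
    if n=='top':
        for p in[(310,173),(208,210),(422,196),(300,142),(198,290),(432,288)]: pix(*p)
        b=w[173,310]; m=w[196,422]; c=w[210,208]
    rect(near(b[0],b[1],.12)&(Z>.1)&(Z<.12),'covertop')
    rect(near(b[0],b[1],.12)&(Z>.14)&(Z<.16),'tabs')
    cork=near(m[0],m[1],.15)&(abs(Z)<.012)&(r[...,2]-r[...,0]>60)
    rect(near(c[0],c[1],.16)&(Z>.06)&(Z<.08),'craterim')
    rect(near(c[0],c[1],.16)&(Z>.003)&(Z<.013),'cratefloor')
d=load('top')
cv2.imwrite('pics/crop.png',cv2.resize(np.hstack([d['frame'][130:250,150:350],d['frame'][130:250,340:480]]),None,fx=2.3,fy=2.3,interpolation=cv2.INTER_CUBIC))
E
```

```text
top table z -3.8028214674135086e-05
top (310, 173) [5.514e-01 5.000e-04 1.069e-01]
top (208, 210) [0.4761 0.2958 0.0061]
top (422, 196) [ 0.5001 -0.3187  0.0038]
top (300, 142) [0.6524 0.0271 0.065 ]
top (198, 290) [0.2526 0.3085 0.0475]
top (432, 288) [ 0.24   -0.324   0.0205]
covertop 1430 rect [0.5587 0.0014] [0.1616 0.0721] 11.8 med [0.552  0.0014] z 0.1106
tabs 51 rect [0.5587 0.0016] [0.0298 0.0533] 11.2 med [ 0.5581 -0.0165] z 0.1472
craterim 926 rect [0.4698 0.287 ] [0.1626 0.2309] 77.5 med [0.4661 0.2884] z 0.0681
cratefloor 3636 rect [0.4739 0.2952] [0.315  0.3113] 45.8 med [0.4683 0.2932] z 0.0072
scene table z -0.00018838979374047327
covertop 1359 rect [0.5615 0.005 ] [0.1631 0.072 ] 11.6 med [0.576  0.0061] z 0.1104
tabs 52 rect [0.5624 0.0048] [0.0302 0.0516] 12.8 med [ 0.5626 -0.015 ] z 0.1484
craterim 874 rect [0.4732 0.2907] [0.16   0.2326] 77.2 med [0.4921 0.2976] z 0.0687
cratefloor 3057 rect [0.4935 0.2936] [0.3164 0.2726] 82.9 med [0.4668 0.2955] z 0.0076
```

View pics/crop.png

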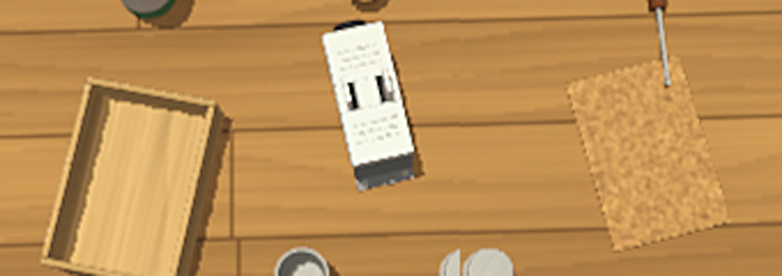

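The crop shows the crate rim corners, and the mat corners at crop (568,85), (680,57), (728,220) and (617,250). The screwdriver tip lies on the mat's far edge at crop (668,83). The cover's sizes and heights fit (162 x 72 mm, top at 111 mm, tabs 53 mm over both). Next I'll get the mat and bottle positions and work out the first move.

```bash
cat >> h.py <<'E'
def plan(x,y,z,yawdeg,s=None):
    s=s or get_state(); p=np.array(s['eef_pos']); 
    from scipy.spatial.transform import Rotation as R
    M=R.from_euler('xyz',s['ee_rot']).as_matrix()
    o=M.T@(np.array([x,y,z])-p)*100
    t=-(((yawdeg-np.degrees(s['ee_rot'][2]))+180)%360-180)
    print('plan offset cm',np.round(o,2),'turn',round(t,2)); return o,t
E
python3 - <<'E'
from h import *
d=load('top'); w=cloud(d)
c=[(340+(a-460)/2.3,130+b/2.3) for a,b in[(568,85),(680,57),(728,220),(617,250)]]
P=[]
for u,v in c:
    cx,cy=(c[0][0]+c[2][0])/2,(c[0][1]+c[2][1])/2
    P.append(w[int(round(v)),int(round(u))])
P=np.array(P);print(np.round(P,4)); q=P[:,:2].astype(np.float32); print('mat',P.mean(0),cv2.minAreaRect(q), np.degrees(np.arctan2(*(q[0]+q[1]-q[2]-q[3])[::-1])))
print('tip',w[166,430],w[163,429])
X,Y,Z=w[...,0],w[...,1],w[...,2]
for x0,y0,x1,y1,l in[(180,80,240,145,'A'),(360,60,410,130,'B')]:
    s=(slice(y0,y1),slice(x0,x1)); m=(Z[s]>.18)&(Z[s]<.26); print(l,np.nanmedian(X[s][m]),np.nanmedian(Y[s][m]),np.nanmax(Z[s][m]))
plan(.560,.003,.40,11.7)
E
```

```text
[[ 0.589  -0.2228  0.0039]
 [ 0.622  -0.3691  0.0012]
 [ 0.4101 -0.4111  0.0068]
 [ 0.3776 -0.2707  0.0022]]
mat [ 0.49971605 -0.31843039  0.00352479] ((0.4999050498008728, -0.31988418102264404), (0.21673037111759186, 0.15001560747623444), 12.759821891784668) 11.986689
tip [ 0.58531324 -0.34522062  0.01626979] [ 0.59476757 -0.34339567  0.0146744 ]
A 0.7213774874933133 0.2767138791023688 0.24378251907226622
B 0.7566552990453947 -0.2052843604815647 0.2460138187037184
plan offset cm [54.56 54.81  0.47] turn -24.47
```

Emit:
send_rows:
  motion:
    - {"offset": [2,2,-1],"turn": -1}
    - {"offset": [5,5,-2],"turn": -3}
    - {"offset": [8.5,8.5,-2],"turn": -5}
    - {"offset": [12,12,-2],"turn": -7}
    - {"offset": [15.5,15.5,-2],"turn": -9}
    - {"offset": [19,19,-2],"turn": -11}
    - {"offset": [22.5,22.5,-2],"turn": -13}
    - {"offset": [26,26,-2],"turn": -15}
  hand: 1

```text
t: 0.9
eef_pos: [0.3458, 0.3453, 0.4246]
ee_rot: [-3.142, 0.0, 0.041]
force: [1.3, 0.7, -0.4]
width: 0.0876
```

```bash
python3 - <<'E'
from h import *
s=get_state();print(s['t'],s['eef_pos'],s['ee_rot'],s['qd'])
plan(.560,.003,.40,11.7)
E
```

```text
0.9 [0.34577271 0.34527998 0.42462007] [-3.14151111e+00  5.03299273e-05  4.08714671e-02] [-0.85676118 -0.22830873 -0.23964277  0.00207982  0.01416728  1.1961223 ]
plan offset cm [20.01 35.07  2.46] turn -9.36
```

Emit:
send_rows:
  motion:
    - {"offset": [2,4,0.3],"turn": -1.5}
    - {"offset": [4.5,8,0.6],"turn": -3}
    - {"offset": [7,12.3,1],"turn": -4.5}
    - {"offset": [9.5,16.6,1.3],"turn": -6}
    - {"offset": [12,21,1.6],"turn": -7.5}
    - {"offset": [14.5,25.4,2],"turn": -8.5}
    - {"offset": [17,30,2.2],"turn": -9.5}
    - {"offset": [19,33.5,2.4],"turn": -9.5}

```text
t: 1.7
eef_pos: [0.5488, 0.0176, 0.4003]
ee_rot: [3.142, 0.0, 0.205]
force: [1.6, 0.8, -0.2]
width: 0.0877
```

Emit:
send_rows:
  motion:
    - {"offset": [1.4,1.5,0],"turn": 0}
    - {"offset": [1.4,1.5,0],"turn": 0}
    - {"offset": [1.4,1.5,0],"turn": 0}
    - {"offset": [1.4,1.5,0],"turn": 0}

```text
t: 2.1
eef_pos: [0.5644, 0.0086, 0.4005]
ee_rot: [-3.141, 0.0, 0.205]
force: [-0.6, -0.1, 0.7]
width: 0.0877
```

```bash
python3 - <<'E'
from h import *
s=get_state();print(s['t'],s['eef_pos'],s['ee_rot'],s['force'])
d=grab('wrist'); w=cloud(d); cv2.imwrite('pics/w1.png',d['frame'])
X,Y,Z=w[...,0],w[...,1],w[...,2]
def rect(m,t):
    k=np.stack([X[m],Y[m]],-1).astype(np.float32)
    c,sz,a=cv2.minAreaRect(k); print(t,len(k),np.round(c,4),np.round(sz,4),round(a,1),'z',np.percentile(Z[m],[5,50,95]))
n=np.hypot(X-.56,Y-.003)<.11
rect(n&(Z>.14)&(Z<.156),'tabs'); rect(n&(Z>.1)&(Z<.12),'cover')
print(d['vertical_fov'],d['cam_to_world'])
E
```

```text
2.1 [0.56444011 0.00858407 0.40051704] [-3.14142671e+00  4.61178168e-04  2.05321575e-01] [-0.60704156 -0.0803233   0.66764754]
tabs 515 [0.5615 0.0029] [0.0302 0.0535] 11.8 z [0.14279596 0.14806476 0.14921074]
cover 11077 [0.5611 0.0029] [0.1599 0.0722] 11.8 z [0.10927978 0.11051826 0.11214754]
67.37078503569674 [[ 2.04525812e-01  9.31380763e-01  3.01162856e-01  6.46839096e-01]
 [-9.78861057e-01  1.94753577e-01  6.24665939e-02  2.60037379e-02]
 [-4.72359422e-04 -3.07572622e-01  9.51524492e-01  3.79893315e-01]
 [ 0.00000000e+00  0.00000000e+00  0.00000000e+00  1.00000000e+00]]
```

View pics/w1.png

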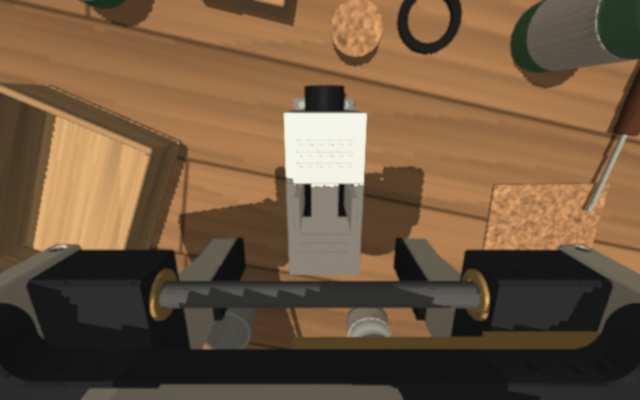

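The wrist view shows the white cover ahead of the open fingers, with its tabs centred near (325,200) between the fingertips at (242,240) and (398,240). Its depth gives the cover at (0.561, 0.003), yaw 11.8°, in agreement with the other cameras. I'll descend onto the tabs.

Emit:
send_rows:
  motion:
    - {"offset": [-0.4,0.5,1],"turn": 0}
    - {"offset": [-0.4,0.5,3],"turn": 0}
    - {"offset": [-0.4,0.5,5.5],"turn": 0}
    - {"offset": [-0.4,0.5,8],"turn": 0}
    - {"offset": [-0.4,0.5,9.5],"turn": 0}
    - {"offset": [-0.4,0.5,10.3],"turn": 0}
    - {"offset": [-0.4,0.5,10.6],"turn": 0}
    - {"offset": [-0.4,0.5,10.6],"turn": 0}
  hand: 1

```text
t: 2.95
eef_pos: [0.562, 0.0026, 0.2948]
ee_rot: [3.141, -0.0, 0.205]
force: [-0.4, -0.4, -0.9]
width: 0.0876
```

Emit:
send_rows:
  motion:
    - {"offset": [0,0,0],"turn": 0}
    - {"offset": [0,0,0],"turn": 0}
    - {"offset": [0,0,0],"turn": 0}
    - {"offset": [0,0,0],"turn": 0}
    - {"offset": [0,0,0],"turn": 0}
    - {"offset": [0,0,0],"turn": 0}
    - {"offset": [0,0,0],"turn": 0}
    - {"offset": [0,0,0],"turn": 0}
  hand: -1
  squeeze: 30

```text
t: 3.75
eef_pos: [0.5621, 0.0025, 0.2952]
ee_rot: [-3.142, -0.0, 0.205]
force: [-0.7, 0.1, 4.2]
width: 0.0343
```

Emit:
send_rows:
  motion:
    - {"offset": [0,0,0],"turn": 0}
    - {"offset": [0,0,-0.3],"turn": 0}
    - {"offset": [0,0,-0.8],"turn": 0}
    - {"offset": [0,0,-1.5],"turn": 0}
    - {"offset": [0,0,-2.3],"turn": 0}
    - {"offset": [0,0,-3.2],"turn": 0}
    - {"offset": [0,0,-4],"turn": 0}
    - {"offset": [0,0,-4],"turn": 0}

```text
t: 4.55
eef_pos: [0.5625, 0.0025, 0.3363]
ee_rot: [-3.142, -0.003, 0.205]
force: [1.2, -0.8, -1.8]
width: 0.0341
```

```bash
python3 - <<'E'
from h import *
s=get_state();print(s['t'],s['eef_pos'],s['ee_rot'],s['force'],s['width'])
d=grab('wrist'); cv2.imwrite('pics/w2.png',d['frame']); w=cloud(d)
X,Y,Z=w[...,0],w[...,1],w[...,2]
n=(np.hypot(X-.56,Y-.003)<.11)&(d['frame'].min(-1)>190)
print(n.sum(),np.percentile(Z[n],[5,50,95])); k=n&(Z>.12)&(Z<.17); c=np.c_[X[k],Y[k],np.ones(k.sum())]; print(np.linalg.lstsq(c,Z[k],rcond=None)[0])
E
```

```text
4.55 [0.56248207 0.00246353 0.33632117] [-3.14156645e+00 -2.60498362e-03  2.05000732e-01] [ 1.24775105 -0.7704567  -1.80613019] 0.034063331785732176
12043 [0.15058901 0.15169237 0.15322085]
[-0.00518959 -0.00025289  0.15495881]
```

View pics/w2.png

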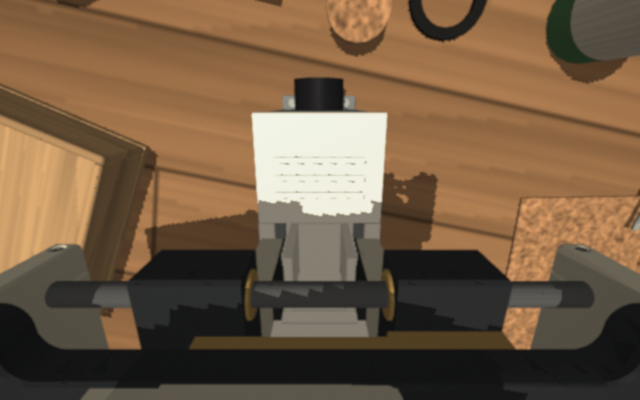

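The cover came up level in the grip, its top at 152 mm (41 mm higher). The box stayed at its place. I'll carry it over the mat.

Emit:
send_rows:
  motion:
    - {"offset": [-0.5,1,-1],"turn": 0}
    - {"offset": [-2,4.5,-2],"turn": 0}
    - {"offset": [-3.8,9,-2],"turn": 0}
    - {"offset": [-5.6,13.5,-2],"turn": 0}
    - {"offset": [-7.5,18,-2],"turn": 0}
    - {"offset": [-9.3,22.5,-2],"turn": 0}
    - {"offset": [-11,26.5,-2],"turn": 0}
    - {"offset": [-12,29,-2],"turn": 0}

```text
t: 5.4
eef_pos: [0.502, -0.309, 0.3548]
ee_rot: [-3.142, 0.001, 0.203]
force: [0.1, 0.8, -0.8]
width: 0.0343
```

Emit:
send_rows:
  motion:
    - {"offset": [-0.3,0.4,0],"turn": 0}
    - {"offset": [-0.3,0.4,0],"turn": 0}
    - {"offset": [-0.3,0.4,0],"turn": 0}
    - {"offset": [-0.3,0.4,0],"turn": 0}

```text
t: 5.8
eef_pos: [0.5017, -0.3096, 0.3548]
ee_rot: [-3.142, -0.0, 0.206]
force: [-0.2, 0.5, -1.9]
width: 0.0345
```

```bash
python3 - <<'E'
from h import *
s=get_state();print(s['t'],s['eef_pos'],s['ee_rot'],s['force'],s['width'])
d=grab('wrist'); w=cloud(d); t=grab('top'); sc=grab('scene')
a=cv2.resize(d['frame'],(480,300)); b=cv2.resize(t['frame'][140:260,340:500],(400,300)); c=sc['frame'][140:300,120:360]
cv2.imwrite('pics/c3.png',np.vstack([np.hstack([b,cv2.resize(c,(400,300))]),np.hstack([a,np.zeros((300,320,3),np.uint8)])]))
X,Y,Z=w[...,0],w[...,1],w[...,2]
n=(np.hypot(X-s['eef_pos'][0],Y-s['eef_pos'][1])<.11)&(Z>.15)&(Z<.19)
k=np.stack([X[n],Y[n]],-1).astype(np.float32);print(cv2.minAreaRect(k),np.median(Z[n]))
E
```

```text
5.8 [ 0.501651   -0.30962017  0.35484185] [-3.14156649e+00 -1.52644231e-04  2.05998369e-01] [-0.23278864  0.5185693  -1.90896516] 0.03446240359385232
((0.5076929330825806, -0.3083362579345703), (0.1464339792728424, 0.07246711850166321), 12.075767517089844) 0.17004782746529062
```

View pics/c3.png

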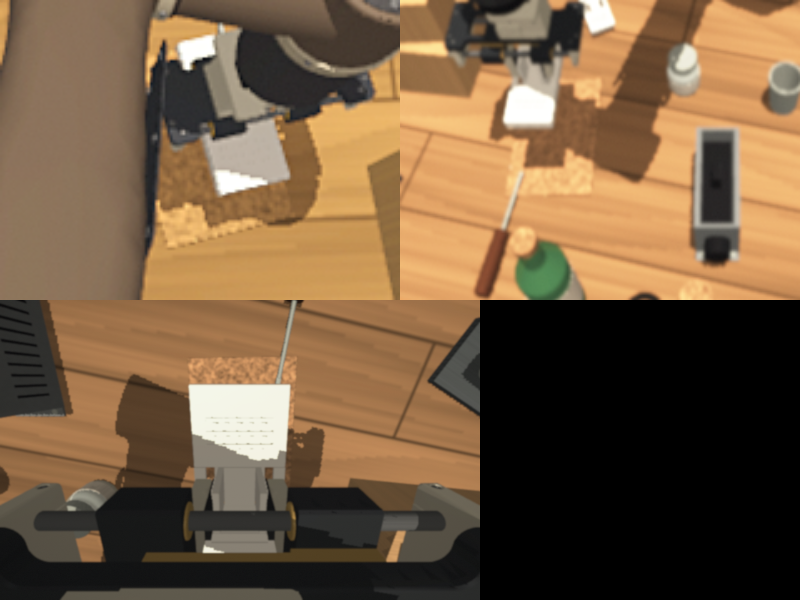

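The cover is held level above the mat. In the wrist view the mat's far edge runs from raw pixel (251,77) to (397,77), with the screwdriver crossing it at the right.

```bash
python3 - <<'E'
from h import *
d=load('wrist'); w=cloud(d); f=d['frame'].astype(int); Z=w[...,2]
H=400; fl=H/2/np.tan(np.radians(float(d['vertical_fov']))/2); T=d['cam_to_world']
def at(u,v,z):
    r=T[:3,:3]@np.array([(u-d['cx'])/fl,-(v-d['cy'])/fl,-1]); return T[:3,3]+r*(z-T[2,3])/r[2]
a,b=at(251,77.3,.004),at(397,77.3,.004); print(a,b,np.linalg.norm(a-b))
print(at(375,100,.007), at(377,110,.005))
e=(a-b)/np.linalg.norm(a-b); ax=np.array([e[1],-e[0]]); print('mat c',(a+b)[:2]/2-.11*ax,np.degrees(np.arctan2(ax[1],ax[0])))
cv2.imwrite('pics/z.png',cv2.resize(d['frame'][60:130,230:420],None,fx=4,fy=4,interpolation=cv2.INTER_CUBIC))
E
```

```text
[ 0.59370642 -0.2187816   0.004     ] [ 0.62433263 -0.3648694   0.004     ] 0.14926355745350103
[ 0.59828322 -0.34809934  0.007     ] [ 0.58914523 -0.35310819  0.005     ]
mat c [ 0.5013599  -0.31439553] 11.840155288205615
```

View pics/z.png

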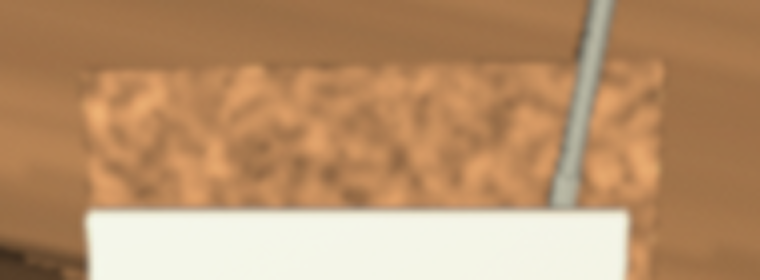

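Emit:
send_rows:
  motion:
    - {"offset": [0,0.65,1],"turn": 0}
    - {"offset": [0,0.65,3.5],"turn": 0}
    - {"offset": [0,0.65,6.5],"turn": 0}
    - {"offset": [0,0.65,9],"turn": 0}
    - {"offset": [0,0.65,11],"turn": 0}
    - {"offset": [0,0.65,12],"turn": 0}
    - {"offset": [0,0.65,12.4],"turn": 0}
    - {"offset": [0,0.65,12.5],"turn": 0}

```text
t: 6.75
eef_pos: [0.503, -0.317, 0.2295]
ee_rot: [3.142, 0.0, 0.205]
force: [0.4, -0.2, -2.4]
width: 0.0341
```

Emit:
send_rows:
  motion:
    - {"offset": [0,0,0],"turn": 0}
    - {"offset": [0,0,0.2],"turn": 0}
    - {"offset": [0,0,0.4],"turn": 0}
    - {"offset": [0,0,0.6],"turn": 0}
    - {"offset": [0,0,0.6],"turn": 0}

```text
t: 7.25
eef_pos: [0.5026, -0.3168, 0.2235]
ee_rot: [-3.141, 0.0, 0.205]
force: [-0.8, 0.9, -1.3]
width: 0.0339
```

Emit:
send_rows:
  motion:
    - {"offset": [0,0,0.1],"turn": 0}
    - {"offset": [0,0,0.15],"turn": 0}
    - {"offset": [0,0,0.2],"turn": 0}
    - {"offset": [0,0,0.2],"turn": 0}

```text
t: 7.65
eef_pos: [0.5028, -0.3168, 0.2222]
ee_rot: [3.141, -0.0, 0.205]
force: [-1.4, 2.0, 4.9]
width: 0.0346
```

Contact is felt (force z +5 N at the expected height). I'll release it.

Emit:
send_rows:
  motion:
    - {"offset": [0,0,0],"turn": 0}
    - {"offset": [0,0,0],"turn": 0}
    - {"offset": [0,0,0],"turn": 0}
  hand: 0

```text
t: 7.95
eef_pos: [0.5028, -0.317, 0.2219]
ee_rot: [3.141, -0.0, 0.205]
force: [-0.3, 0.1, 3.0]
width: 0.0436
```

Emit:
send_rows:
  motion:
    - {"offset": [0,0,0],"turn": 0}
    - {"offset": [0,0,0],"turn": 0}
    - {"offset": [0,0,0],"turn": 0}
    - {"offset": [0,0,0],"turn": 0}
    - {"offset": [0,0,0],"turn": 0}
  hand: 1

```text
t: 8.45
eef_pos: [0.5027, -0.3168, 0.2215]
ee_rot: [-3.141, 0.0, 0.205]
force: [-0.3, 0.0, 0.5]
width: 0.0782
```

Emit:
send_rows:
  motion:
    - {"offset": [0,0,-0.5],"turn": 0}
    - {"offset": [0,0,-2],"turn": 0}
    - {"offset": [0,0,-5],"turn": 0}
    - {"offset": [0,0,-9],"turn": 0}
    - {"offset": [0,0,-13],"turn": 0}
    - {"offset": [0,0,-16],"turn": 0}
    - {"offset": [0,0,-18],"turn": 0}
    - {"offset": [0,0,-18],"turn": 0}

```text
t: 9.25
eef_pos: [0.5032, -0.3171, 0.4058]
ee_rot: [3.138, -0.005, 0.205]
force: [0.1, 0.4, -0.6]
width: 0.0874
```

```bash
python3 - <<'E'
from h import *
s=get_state();print(s['t'],s['eef_pos'],s['ee_rot'],s['force'],s['width'])
w=cloud(grab('wrist')); X,Y,Z=w[...,0],w[...,1],w[...,2]
for a,b in((.03,.05),(.07,.09)):
    n=(np.hypot(X-.5,Y+.316)<.11)&(Z>a)&(Z<b)
    print(cv2.minAreaRect(np.stack([X[n],Y[n]],-1).astype(np.float32)),np.percentile(Z[n],[5,50,95]))
# cartridge grip block
w=cloud(grab('scene')); X,Y,Z=w[...,0],w[...,1],w[...,2]
n=(np.hypot(X-.5615,Y-.005)<.05)&(Z>.097)&(Z<.11)
print('block',n.sum(),cv2.minAreaRect(np.stack([X[n],Y[n]],-1).astype(np.float32)),np.median(Z[n]))
plan(.561,.003,.40,11.8-90)
E
```

```text
9.25 [ 0.50320294 -0.31713643  0.40583061] [ 3.13805109 -0.00543035  0.20515957] [ 0.11602183  0.40318711 -0.59049641] 0.08737530054318048
((0.5018638372421265, -0.3171018064022064), (0.15912233293056488, 0.07211907207965851), 11.815251350402832) [0.03622516 0.03752699 0.03913055]
((0.5025043487548828, -0.3168427348136902), (0.029310936108231544, 0.052840329706668854), 11.76630687713623) [0.07318439 0.07518431 0.07645048]
block 56 ((0.5674911141395569, 0.007453985512256622), (0.06227324903011322, 0.06729751080274582), 14.028501510620117) 0.10185599493177877
plan offset cm [ 12.22 -30.12   0.22] turn 89.93
```

The cover lies flat on the mat, released, at (0.502, -0.317) with its top at 37.5 mm. Next I'll go back to the box with a quarter turn.

Emit:
send_rows:
  motion:
    - {"offset": [0.4,-1,0],"turn": 4}
    - {"offset": [1,-2.5,0],"turn": 9}
    - {"offset": [1.8,-4.5,0],"turn": 15}
    - {"offset": [2.6,-6.5,0],"turn": 21}
    - {"offset": [3.4,-8.5,0],"turn": 27}
    - {"offset": [4.2,-10.5,0],"turn": 33}
    - {"offset": [5,-12.5,0],"turn": 39}
    - {"offset": [6,-15,0],"turn": 45}

```text
t: 10.15
eef_pos: [0.5307, -0.1571, 0.4003]
ee_rot: [3.14, 0.002, -0.585]
force: [1.2, -0.6, 0.2]
width: 0.0875
```

Emit:
send_rows:
  motion:
    - {"offset": [-0.9,-2.1,0],"turn": 6}
    - {"offset": [-1.8,-4.2,0],"turn": 12}
    - {"offset": [-2.7,-6.4,0],"turn": 19}
    - {"offset": [-3.6,-8.6,0],"turn": 26}
    - {"offset": [-4.5,-10.8,0],"turn": 33}
    - {"offset": [-5.4,-13,0],"turn": 39}
    - {"offset": [-6,-14.5,0],"turn": 43}
    - {"offset": [-6.3,-15.1,0],"turn": 45}

```text
t: 10.95
eef_pos: [0.5611, 0.0044, 0.4002]
ee_rot: [3.139, 0.0, -1.368]
force: [0.9, 0.2, -0.2]
width: 0.0873
```

Emit:
send_rows:
  motion:
    - {"offset": [0,0,0],"turn": 0}
    - {"offset": [0,0,0],"turn": 0}
    - {"offset": [0,0,0],"turn": 0}

```text
t: 11.25
eef_pos: [0.561, 0.0026, 0.4012]
ee_rot: [3.141, -0.0, -1.366]
force: [0.5, -0.9, -1.0]
width: 0.0875
```

```bash
python3 - <<'E'
from h import *
s=get_state();print(s['t'],s['eef_pos'],s['ee_rot'],s['q'][5])
d=grab('wrist'); w=cloud(d); cv2.imwrite('pics/w4.png',d['frame']); X,Y,Z=w[...,0],w[...,1],w[...,2]
def rect(m,t):
    k=np.stack([X[m],Y[m]],-1).astype(np.float32)
    print(t,len(k), cv2.minAreaRect(k) if len(k)>4 else '')
n=np.hypot(X-.561,Y-.003)
rect((n<.03)&(Z>.097)&(Z<.11),'block'); rect((n<.1)&(Z>.085)&(Z<.1),'rim'); rect((n<.09)&(Z>.06)&(Z<.08),'carttop')
plan(.561,.003,.26,11.8-90)
E
```

```text
11.25 [0.56095923 0.00257627 0.40119874] [ 3.14070602e+00 -8.90994447e-05 -1.36555034e+00] -0.14826054696360164
block 372 ((0.5604628324508667, 0.0019042184576392174), (0.023408764973282814, 0.014218932017683983), 11.862194061279297)
rim 4361 ((0.560844898223877, 0.0034665241837501526), (0.16055701673030853, 0.0729738399386406), 11.841602325439453)
carttop 6289 ((0.566204845905304, 0.0023849382996559143), (0.16986329853534698, 0.06969607621431351), 11.531514167785645)
plan offset cm [-0.05 -0.02 14.13] turn -0.06
```

View pics/w4.png

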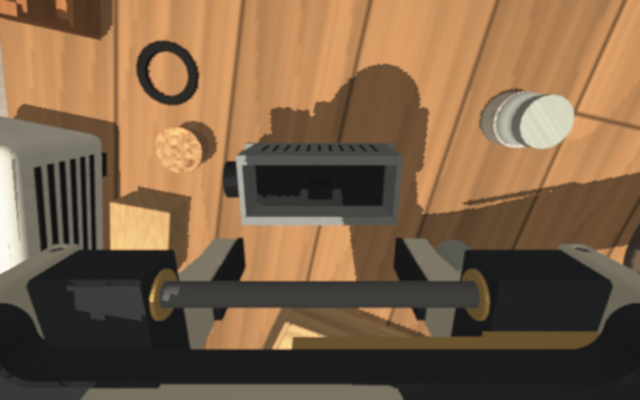

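The wrist view shows the open box with the dark cartridge, its grip block at about (320,185) midway between the fingers. The depth gives the block at (0.5605, 0.002), 23 x 14 mm, yaw 11.9°, as expected. I'll descend with a narrower opening so the finger backs clear the box.

Emit:
send_rows:
  motion:
    - {"offset": [0.05,0.05,1],"turn": 0}
    - {"offset": [0.05,0.05,3.5],"turn": 0}
    - {"offset": [0.05,0.05,6.5],"turn": 0}
    - {"offset": [0.05,0.05,9.5],"turn": 0}
    - {"offset": [0.05,0.05,12],"turn": 0}
    - {"offset": [0.05,0.05,13.7],"turn": 0}
    - {"offset": [0.05,0.05,14.5],"turn": 0}
    - {"offset": [0.05,0.05,14.7],"turn": 0}
  hand: 0.3
  squeeze: 30

```text
t: 12.1
eef_pos: [0.5604, 0.0021, 0.2535]
ee_rot: [3.14, -0.0, -1.366]
force: [0.8, 0.3, 0.3]
width: 0.0571
```

Emit:
send_rows:
  motion:
    - {"offset": [0,0,0],"turn": 0}
    - {"offset": [0,0,0],"turn": 0}
    - {"offset": [0,0,0],"turn": 0}

```text
t: 12.4
eef_pos: [0.561, 0.0025, 0.2556]
ee_rot: [-3.14, 0.0, -1.366]
force: [0.4, -0.0, -0.8]
width: 0.057
```

Emit:
send_rows:
  motion:
    - {"offset": [0,0,0],"turn": 0}
    - {"offset": [0,0,0],"turn": 0}
    - {"offset": [0,0,0],"turn": 0}
    - {"offset": [0,0,0],"turn": 0}
    - {"offset": [0,0,0],"turn": 0}
    - {"offset": [0,0,0],"turn": 0}
    - {"offset": [0,0,0],"turn": 0}
  hand: -1

```text
t: 13.1
eef_pos: [0.5607, 0.0024, 0.2546]
ee_rot: [3.141, -0.0, -1.366]
force: [-1.0, -0.5, 1.1]
width: 0.0234
```

Emit:
send_rows:
  motion:
    - {"offset": [0,0,-0.3],"turn": 0}
    - {"offset": [0,0,-1],"turn": 0}
    - {"offset": [0,0,-2.5],"turn": 0}
    - {"offset": [0,0,-5],"turn": 0}
    - {"offset": [0,0,-8],"turn": 0}
    - {"offset": [0,0,-11],"turn": 0}
    - {"offset": [0,0,-13.5],"turn": 0}
    - {"offset": [0,0,-14.5],"turn": 0}

```text
t: 13.9
eef_pos: [0.5611, 0.0024, 0.4027]
ee_rot: [-3.137, 0.0, -1.366]
force: [0.6, -1.0, -2.8]
width: 0.0238
```

```bash
python3 - <<'E'
from h import *
s=get_state();print(s['t'],s['eef_pos'],s['ee_rot'],s['force'],s['width'])
d=grab('wrist'); w=cloud(d); X,Y,Z=w[...,0],w[...,1],w[...,2]
n=(np.hypot(X-.561,Y-.003)<.1)&(Z>.19)&(Z<.235)
k=np.stack([X[n],Y[n]],-1).astype(np.float32); print(len(k),cv2.minAreaRect(k),np.percentile(Z[n],[2,50,98]))
c=np.c_[X[n]-.561,Y[n]-.003,np.ones(n.sum())]; print('plane',np.linalg.lstsq(c,Z[n],rcond=None)[0])
plan(.4725,.289,.40,-12.6-90)
a=d['frame']; b=grab('scene')['frame'][120:320,240:480]
cv2.imwrite('pics/w5.png',np.vstack([cv2.resize(a,(480,300)),cv2.resize(b,(480,300))]))
E
```

```text
13.9 [0.56107012 0.00244977 0.40272189] [-3.13737652e+00  1.01494113e-04 -1.36575603e+00] [ 0.61144446 -1.04806008 -2.81178602] 0.023840668900138383
11072 ((0.564491331577301, -0.008947625756263733), (0.13668696582317352, 0.026316272094845772), 11.778820037841797) [0.1920612  0.21937704 0.23225713]
plane [-0.1010357   0.49772884  0.22501695]
plan offset cm [-29.86   2.84   0.29] turn 24.35
```

View pics/w5.png

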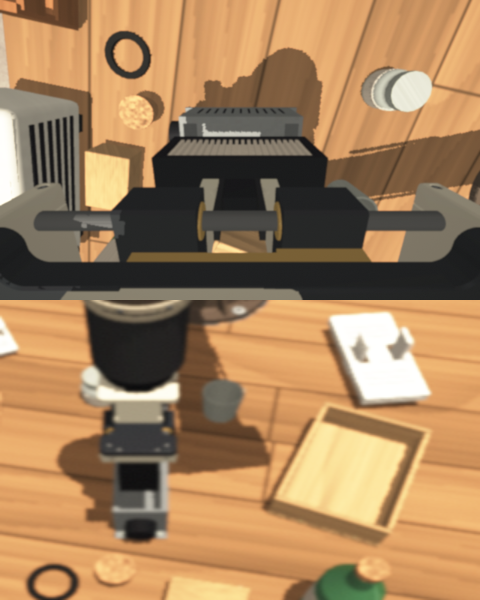

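The cartridge hangs level in the jaws, its top at 219 mm and clear of the box. I'll carry it to the crate.

Emit:
send_rows:
  motion:
    - {"offset": [-1,0.1,0],"turn": 1}
    - {"offset": [-4,0.4,0],"turn": 4}
    - {"offset": [-8,0.8,0],"turn": 8}
    - {"offset": [-12.5,1.2,0],"turn": 12}
    - {"offset": [-17,1.6,0],"turn": 16}
    - {"offset": [-21.5,2,0],"turn": 20}
    - {"offset": [-26,2.5,0],"turn": 23}
    - {"offset": [-29,2.8,0],"turn": 24.4}

```text
t: 14.8
eef_pos: [0.4729, 0.2829, 0.3976]
ee_rot: [3.14, -0.002, -1.793]
force: [-0.1, 0.4, -2.8]
width: 0.0236
```

Emit:
send_rows:
  motion:
    - {"offset": [-0.5,0,0],"turn": 0}
    - {"offset": [-0.8,0,0],"turn": 0}
    - {"offset": [-0.8,0,0],"turn": 0}
    - {"offset": [-0.8,0,0],"turn": 0}

```text
t: 15.2
eef_pos: [0.4763, 0.2875, 0.399]
ee_rot: [3.141, -0.001, -1.793]
force: [0.0, 0.2, -2.7]
width: 0.0235
```

```bash
python3 - <<'E'
from h import *
s=get_state();print(s['t'],s['eef_pos'],s['ee_rot'],s['force'],s['width'])
d=grab('wrist'); w=cloud(d); X,Y,Z=w[...,0],w[...,1],w[...,2]
n=(np.hypot(X-.4725,Y-.289)<.16)&(Z>.06)&(Z<.075)
k=np.stack([X[n],Y[n]],-1).astype(np.float32); print('wr rim',len(k),cv2.minAreaRect(k))
plan(.4725,.289,.40,-12.6-90)
cv2.imwrite('pics/w6.png',d['frame'])
E
```

```text
15.2 [0.47632662 0.28754343 0.39900659] [ 3.14095706e+00 -1.07499836e-03 -1.79288035e+00] [ 0.01879008  0.16528751 -2.65530171] 0.023549632544003204
wr rim 3558 ((0.4650992751121521, 0.2588798701763153), (0.09771797060966492, 0.23030522465705872), 77.28189849853516)
plan offset cm [-0.06  0.41 -0.07] turn -0.13
```

View pics/w6.png

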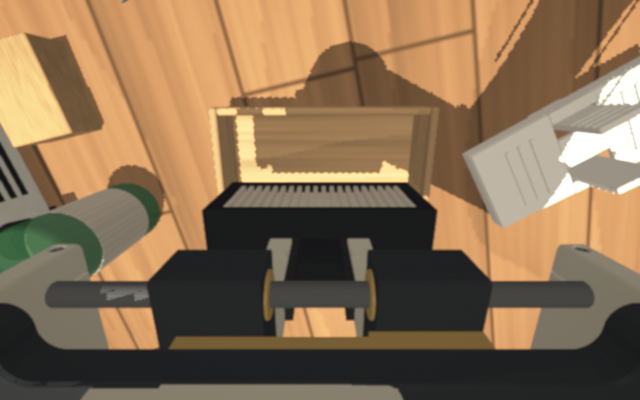

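The cartridge hangs over the crate; the crate rim's near and far ends are at (210,110) and (440,110), and the edges agree with the planned crate centre to within 1 mm. I'll lower it.

Emit:
send_rows:
  motion:
    - {"offset": [0,0.4,0.7],"turn": 0}
    - {"offset": [0,0.4,2.5],"turn": 0}
    - {"offset": [0,0.4,5],"turn": 0}
    - {"offset": [0,0.4,8],"turn": 0}
    - {"offset": [0,0.4,10.5],"turn": 0}
    - {"offset": [0,0.4,12.3],"turn": 0}
    - {"offset": [0,0.4,13.2],"turn": 0}
    - {"offset": [0,0.4,13.5],"turn": 0}

```text
t: 16.05
eef_pos: [0.4721, 0.2888, 0.2638]
ee_rot: [3.141, -0.001, -1.792]
force: [-0.3, 0.7, -2.6]
width: 0.0235
```

Emit:
send_rows:
  motion:
    - {"offset": [0,0,0],"turn": 0}
    - {"offset": [0,0,0.2],"turn": 0}
    - {"offset": [0,0,0.4],"turn": 0}
    - {"offset": [0,0,0.5],"turn": 0}
    - {"offset": [0,0,0.5],"turn": 0}

```text
t: 16.55
eef_pos: [0.4722, 0.2894, 0.2598]
ee_rot: [-3.141, 0.0, -1.792]
force: [0.3, -0.1, -4.1]
width: 0.0241
```

Emit:
send_rows:
  motion:
    - {"offset": [0,0,0.1],"turn": 0}
    - {"offset": [0,0,0.2],"turn": 0}
    - {"offset": [0,0,0.3],"turn": 0}
    - {"offset": [0,0,0.3],"turn": 0}

```text
t: 16.95
eef_pos: [0.4722, 0.2894, 0.2567]
ee_rot: [-3.141, 0.0, -1.792]
force: [-0.9, 0.7, -1.8]
width: 0.024
```

Emit:
send_rows:
  motion:
    - {"offset": [0,0,0.1],"turn": 0}
    - {"offset": [0,0,0.1],"turn": 0}
    - {"offset": [0,0,0.15],"turn": 0}
    - {"offset": [0,0,0.15],"turn": 0}

```text
t: 17.35
eef_pos: [0.4722, 0.2894, 0.2566]
ee_rot: [-3.141, 0.0, -1.791]
force: [-4.5, -2.3, 11.9]
width: 0.0236
```

Emit:
send_rows:
  motion:
    - {"offset": [0,0,-0.1],"turn": 0}
    - {"offset": [0,0,-0.1],"turn": 0}
    - {"offset": [0,0,-0.1],"turn": 0}

```text
t: 17.65
eef_pos: [0.4723, 0.2895, 0.2567]
ee_rot: [-3.141, 0.0, -1.792]
force: [-3.4, -0.4, 5.3]
width: 0.024
```

Emit:
send_rows:
  motion:
    - {"offset": [0,0,0],"turn": 0}
    - {"offset": [0,0,0],"turn": 0}
    - {"offset": [0,0,0],"turn": 0}
    - {"offset": [0,0,0],"turn": 0}
    - {"offset": [0,0,0],"turn": 0}
  hand: 0.1

```text
t: 18.15
eef_pos: [0.4722, 0.2894, 0.2561]
ee_rot: [3.142, -0.0, -1.792]
force: [0.4, -0.1, -0.2]
width: 0.0477
```

Emit:
send_rows:
  motion:
    - {"offset": [0,0,-0.5],"turn": 0}
    - {"offset": [0,0,-2],"turn": 0}
    - {"offset": [0,0,-5],"turn": 0}
    - {"offset": [0,0,-9],"turn": 0}
    - {"offset": [0,0,-13],"turn": 0}
    - {"offset": [0,0,-16],"turn": 0}
    - {"offset": [0,0,-18],"turn": 0}
    - {"offset": [0,0,-18],"turn": 0}

```text
t: 18.95
eef_pos: [0.4726, 0.2895, 0.4402]
ee_rot: [-3.138, 0.005, -1.792]
force: [-0.5, -0.2, -0.9]
width: 0.0481
```

```bash
python3 - <<'E'
from h import *
s=get_state();print(s['t'],s['eef_pos'],s['force'],s['width'],s['qd'])
w=cloud(grab('wrist')); X,Y,Z=w[...,0],w[...,1],w[...,2]
r=np.hypot(X-.4725,Y-.289)
for a,b,R in((.095,.11,.05),):
    n=(r<R)&(Z>a)&(Z<b); print(n.sum(),cv2.minAreaRect(np.stack([X[n],Y[n]],-1).astype(np.float32)),np.median(Z[n]))
d=grab('scene'); cv2.imwrite('pics/s7.png',d['frame'])
w=cloud(d); X,Y,Z=w[...,0],w[...,1],w[...,2]
n=(np.hypot(X-.503,Y+.317)<.11)&(Z>.03)&(Z<.045); print('cover',cv2.minAreaRect(np.stack([X[n],Y[n]],-1).astype(np.float32)),np.median(Z[n]))
E
```

```text
18.95 [0.47262575 0.28953334 0.44018149] [-0.49501288 -0.16081268 -0.89839733] 0.04810788563154562 [-0.00075685  0.03125448 -0.06149276 -0.02078161  0.04585316 -0.00022784]
312 ((0.4720427691936493, 0.28934845328330994), (0.014182223938405514, 0.023960411548614502), 77.55648040771484) 0.10424216574170417
cover ((0.503319501876831, -0.3140106499195099), (0.16197216510772705, 0.07353781908750534), 11.527887344360352) 0.03710209265984832
```

View pics/s7.png

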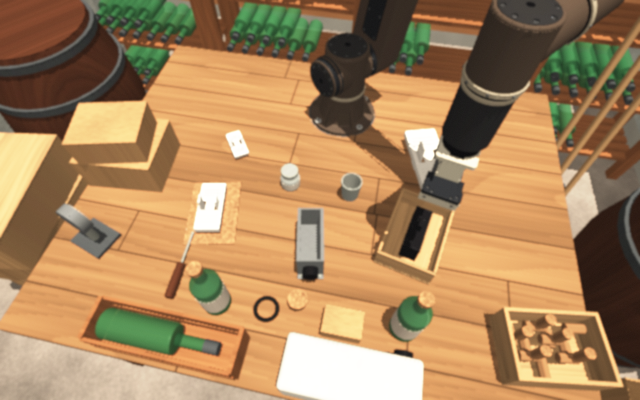

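The scene view shows the cover tabs-up on the mat at (210,207), the empty box at (310,243) and the cartridge upright in the crate at (415,232), with everything else in place. One numeric check remains: the cover's centring on the mat, with both measured by the same camera.

```bash
python3 - <<'E'
from h import *
T=load('scene'); d=T; f=cv2.imread('pics/scene1.png').astype(int); M=d['cam_to_world']; fl=200/np.tan(np.radians(float(d['vertical_fov']))/2)
p=cv2.imread('pics/scene1.png'); cv2.imwrite('pics/mat.png',cv2.resize(p[170:255,170:260],None,fx=6,fy=6,interpolation=cv2.INTER_CUBIC))
q=d['frame']; cv2.imwrite('pics/mat.png',np.hstack([cv2.resize(i[170:255,170:260],(390,368),interpolation=cv2.INTER_CUBIC) for i in(p,q)]))
E
```

```text
(no output)
```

View pics/mat.png

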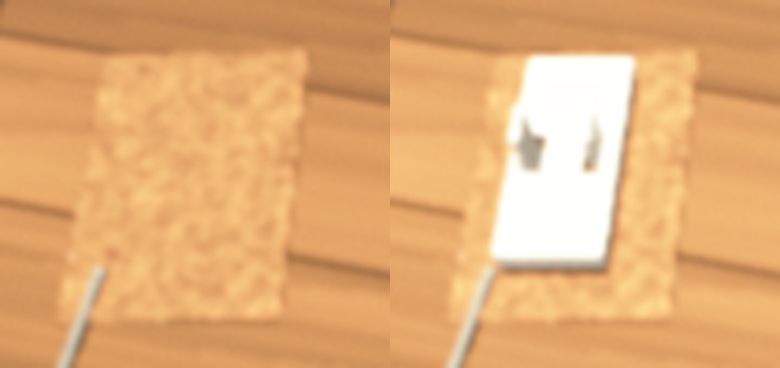

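```bash
python3 - <<'E'
from h import *
d=load('scene'); M=d['cam_to_world']; fl=200/np.tan(np.radians(float(d['vertical_fov']))/2)
P=[]
for a,b in[(103,57),(306,50),(278,318),(62,318),(100,268)]:
    u,v=170+a/4.333,170+b/4.33
    r=M[:3,:3]@np.array([(u-d['cx'])/fl,-(v-d['cy'])/fl,-1]); P.append((M[:3,3]+r*(.004-M[2,3])/r[2])[:2])
P=np.array(P); q=P[:4]; print(q.round(4), q.mean(0),[np.linalg.norm(q[i]-q[(i+1)%4]).round(3) for i in range(4)],P[4])
E
```

```text
[[ 0.4162 -0.4093]
 [ 0.3793 -0.2637]
 [ 0.5937 -0.215 ]
 [ 0.6235 -0.3571]] [ 0.50316089 -0.31126883] [np.float64(0.15), np.float64(0.22), np.float64(0.145), np.float64(0.214)] [ 0.58263994 -0.3460834 ]
```

The scene camera puts the cover within 3 mm of the mat's centre, and the robot is touching nothing. I'll hand in.

```bash
python3 -c "
from station import *
print(job_done())"
```

```text
the job is handed in; nothing more can be done
None
```

The job is done and handed in, at about 19 s of the 64 s allowed. I squeezed the tabs and lifted the cover straight up, then laid it flat, tabs up, on the cork mat and let go. Then I lifted the cartridge out by its grip block, stood it upright on the crate floor, let go and raised the arm clear.

**Cover:** It lies flat, with its top at 37 mm against 38 mm expected. It is within about 3 mm of the mat's centre in each camera.

**Cartridge:** The block top is at 104 mm against 105 mm expected, and it is centred in the crate to about 1 mm.

**Box and other objects:** The last scene picture shows the box empty and the other objects where they stood. The cover's near edge comes close to the screwdriver tip on the mat (about 10 mm estimated beforehand). In the last picture the cover hides the end of the tip; the rest of the screwdriver looks unmoved.

**Disagreements:** The cameras differ by 3–7 mm on absolute positions, so I relied on comparisons within one view. The tabs' squeezed width read 34 mm instead of 36 mm. When the cartridge touched down, the wrist force reached about 12 N.

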